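# Knock the spice mill's chute clear, fit its lid and hold it at pulse

### The arm

A 6-joint arm with a two-finger parallel gripper is mounted at the origin on the work surface. World frame = base frame: x ahead of the robot, y to its left, z up, the work surface at z = 0. Lengths are in mm, angles in rad, forces in N, time in s.
With the tool pointing down it reaches from about 350 to 875 mm from the base axis. Payload 4.2 kg.
Tool frame: the origin (TCP) lies between the finger pads; the fingertips stand 19 mm ahead of it and the grasp point (between the pads) is the TCP; y points along the fingers, z is the direction in which the jaws open and shut, and the axes are right-handed (so a half turn about y gives the same grasp; the last joint's range is limited). The gripper opens to 85 mm and grips with 20 to 120 N. Pads are 22 mm wide; open, the fingers measure 114 mm over their backs; the gripper's body (76 mm by 85 mm) begins 54 mm behind the grasp point. The pads swing forward as they close: fully open they stand 13 mm farther back than shut.
Start: joints at [1.564, 0.385, 0.008, 0, -1.194, -0.259], TCP at [164.144, 603.039, 250.312] pointing down, gripper open.
Joint ranges: [-3.14, 3.14], [-1.21, 2.06], [-1.07, 1.41], [-3.16, 2.05], [-2.99, -0.16], [-3.1, 3.1]. Speed limits (rad/s): [2.79, 2.79, 3.14, 3.14, 3.14, 3.14].

### API

Orientations are given as a unit quaternion [x, y, z, w].
In Python, from bench import arm gives the robot as it stands.
- The arm moves only by the shell command python3 -m inch 'ROWS'. ROWS is JSON, a list of rows, each a list of 7 numbers: the opening, from 0 (shut) to 1 (fully open), then the shift along the tool's x, y, z in cm, then the turn, a rotation vector about the tool's x, y, z in degrees. A call has 1 to 20 rows; each row is the pose to reach, as a shift and turn from the pose commanded when the call began, along the tool's axes at that moment; what a row does not reach only later rows make up. A row lasts 1/12 s, in which the tool goes at most 41.7 mm and 7.16 degrees, less where a joint would pass 70% of its speed; a pose out of reach is approached as far as the arm can. A call with a gripper value outside its range is refused whole. The fingers move at their own pace and stop on an object; the grip force is fixed at half the most. Time passes only in rows, so rows that repeat a pose let the fingers close. It gives the time, the measured TCP pose, the force and the opening at its end, in the units of the state.
- arm.read_state(): the state, without advancing time (a new reading comes with each control period).
- arm.get_image(name): name is "scene" or "top" or "wrist"; returns the picture (400x640x3 uint8, red, green, blue); there is no depth.
- arm.camera_params(name): a dict with "fx", "fy", "cx", "cy" (pixels), "rvec" (rotation vector, rad) and "tvec" (3), from world to camera coordinates, as OpenCV has them. Camera axes: x right, y down, z forward; pixel columns grow to the right and rows downward; lengths in mm; the calibration is good to about 2 mm. A picture is of the moment at which its call begins: read the wrist's pose just before it. camera_params takes no time and is no camera call; for the wrist camera it gives the pose at the moment of the call.
- arm.job_done(): hands the job in, once; it reports no verdict.
Trained networks look in the newest picture that a camera, given by its name, has taken for a name from the list of things; names that differ only in an ending like _2 or _b are one class to them, and where a whole thing is asked for, a point or a joint stands for the part that bears it (a point fixed in the world has none). Each returns a list of dicts, best first, with "conf" (0 to 1); they miss things now and then, are a little off and sometimes report something else, mostly with a low value. They report only what shows in the picture. A call takes as long as a camera call. They do not tell look-alikes from the thing itself.
- arm.masks_of(label, camera): "mask" (400x640 bool, what is visible of it) and "extent" ([left, top, width, height] in pixels, round what is visible of it).
The state is a dict: "clock": time; "joints": joint angles; "joint_vel": joint speeds; "joint_efforts": joint torques, N m; "position": TCP position; "ee_rot": TCP orientation; "contact_force": force on the tool from outside, world axes, zero at the start; "wrist_torque": the same for the moment, N m; "gripper_width": finger opening in mm.
Only numpy, scipy, OpenCV 4.12 (cv2) and the standard library are available. Lean on these libraries where they do the work, as an engineer would, in place of code of your own. Each camera call takes 0.05 s, during which the arm holds its last target.

### The job

The spice mill on the bread table is loaded with nutmeg for the next dough. First swing the red knocker lever on its chute down all the way to its stop and let it spring fully back up, to knock the last batch out. Then set the lid squarely home in the mill's throat, pins in the slots, twist it clockwise (seen from above) to the yellow half-way pulse mark, not on to the click at the red lock mark, and finish still gripping it there against its spring; leave the catch cup under the chute and everything else where it stands.

Things in the scene. Friction and masses are not known exactly. Their poses are not given: they have to be found in the camera images.
- mill: Green spice mill, fixed, at a new place and yaw each time. Origin: on the table under the throat's axis; z up, -x its front (chute, catch cup), +y its lever side. Sizes in mm: foot plate 250 x 150 x 12 (x -165 to 85), motor housing 145 (x) x 135 (y) up to z 103, on it a round drum 124 in diameter, centred on the axis, from z 100 to its top at z 185.
- throat (a point): Centre of the round throat in the drum's top, on the mill's axis, level with the rim's top (185 mm above the table). The throat is 76 mm wide; its steel rim is 8 mm thick and has two slots for the lid's pins, at the mill's +x and -x sides. The nutmegs inside lie lower than the lid reaches.
- slot (a point): Front slot of the rim (at the mill's -x; its twin is opposite, at +x): 14 mm wide along the mill's y, cut out to 50 mm from the axis. This point: its middle, 44 mm from the axis, level with the rim's top. The pins drop through the slots and can then be turned clockwise (seen from above) under the rim; the other way a stop blocks them.
- white_mark (a point): White painted line, 5 mm wide, on the drum's top outside the lid, in front of the front slot (on the mill's -x, 56 mm from the axis): the lid's pins enter here. All three marks have twins opposite, 180 degrees round.
- yellow_mark (a point): Yellow painted line, the half-way pulse mark: 30 degrees (0.524 rad) clockwise, seen from above, from the white one, 56 mm from the axis. The lid's white line and grip bar must point at it at the end.
- red_mark (a point): Red painted line, the lock mark: 60 degrees clockwise, seen from above, from the white one. The lock clicks from about 50 degrees: do not go there.
- lid: The mill's lid, loose, about 150 g, right way up on the table. Origin: centre of its plug's underside; z up, x along grip bar and pins. In mm: black plug 72 in diameter, 26 tall, foot tapered to 60 over the lowest 8; black disc 96 in diameter, z 26 to 32; orange grip bar 66 (x) x 14 (y), z 32 to 59. White lines at the bar's ends. Home, its origin is 159 above the table.
- grip (a point): Point on the lid's axis, 50 mm above its origin, inside the grip bar: a place to take it, fingers on the bar's two long flat sides.
- pin (a point): Outer end of one of the lid's two round steel pins, 9 mm in diameter, which stick out of the plug along +x and -x, 12 mm above the lid's origin, ends 46 mm from its axis. In the slots they have about 3.5 degrees of play each way, under the rim 1.5 mm up and down; the plug has 2 mm of play all round.
- pulse_ring (a joint): Sprung ring hidden under the rim, turned by the lid's pins: 0 at rest, grows clockwise seen from above, rad. It reads the lid's turn from the white mark less about 0.085 (0.44 at the yellow mark). It pushes back with 0.09 N m at first, 0.2 at the yellow mark, and turns the lid back if let go. From a lid turn of about 0.74 a lock spring suddenly adds 0.5 N m; the lock clicks at a reading of 0.80.
- knocker (a joint): Knocker lever of the chute, swinging down and up: 0 at rest (arm slanting up by 0.25 rad, out to the mill's +y), grows as its outer end is pushed down, stop at 0.60, rad. Its spring lifts it back to 0 by itself. Pushing at the paddle takes about 3 N at first and 7 N at the stop.
- lever_hinge (a point): The lever's hinge, level and along the mill's x axis, at the chute's side: mill x -75, y 28, z 116 mm.
- paddle (a point): Middle of the top face of the lever's red paddle, 105 mm out from the hinge; the paddle is 34 (mill x) x 36 x 9 mm thick. At rest it is at mill x -75, y 129, z 146 mm; at the stop z is 84 and y 128.
- chute_mouth (a point): Mouth of the steel chute, over the catch cup, 92 mm above the table. The chute is about 40 mm in diameter and runs forward from the drum at a height of about 117 mm.
- catch_cup: Steel cup, 72 in diameter, 70 tall, standing loose on the mill's foot plate under the chute's mouth; origin at the centre of its underside. Leave it.
- nutmeg_bowl: White bowl of whole nutmegs, 120 in diameter, 45 tall, on the table; origin under its centre. It and the lid may have changed places. Leave it.
- tumbler: Turquoise tumbler, 72 in diameter, 115 tall, behind the mill; origin under its centre. Leave it.
- anise_jar: Amber jar with red cap, 64 in diameter, 105 tall; origin under its centre. Leave it.
- clove_jar: Clear jar with white cap, 60 in diameter, 95 tall; origin under its centre. Leave it.
- red_bowl: Red plastic bowl, 124 in diameter, 50 tall; origin under its centre. Leave it.
Mind the look-alikes: they are no part of the job. What is shaped like the lid but purple is not meant.

How it is judged (in metres and radians):
On the way, in this order (a step that is already met when the one before it is completed fails the run):
1. the knocker lever has been swung down to its stop (value of joint knocker above 0.54 rad), for 0.02 s.
2. the lever has sprung back up to rest (value of joint knocker below 0.06 rad and contact force between the fingers and mill below 0.1 N), for 0.1 s.
3. the lid is home in the throat with its pins in the slots (z of lid in the frame of throat below -0.0225 m and horizontal distance between lid and throat below 0.004 m and angle between lid's own z axis and vertical below 0.06 rad), for 0.05 s.
At the end, for the whole second after the job is handed in: The lid sits home and level in the throat (within 3.5 mm of fully down, 4 mm of centre), turned clockwise to within 8 degrees of the yellow mark and still, held there by the gripper against the ring's spring; the lever is back at rest and the catch cup stands under the chute (all of step 3 and angle between the x axis of lid and the x axis of mill, either way round between 0.38 and 0.67 rad and value of joint pulse_ring between 0.26 and 0.64 rad and angular speed of lid below 0.15 rad/s and contact force between the fingers and lid above 2 N and contact force between lid and mill above 0.5 N and value of joint knocker below 0.06 rad and distance of catch_cup from where it was at the start of the episode below 0.02 m and angle between catch_cup's own z axis and vertical below 0.1 rad); the arm keeps its last pose, push and grip.
It fails at once if the lid is turned on until the lock clicks (value of joint pulse_ring above 0.8 rad).
It fails at once if the catch cup or something else on the table is knocked away (distance of any of catch_cup, nutmeg_bowl, tumbler, anise_jar, clove_jar, red_bowl from where it was at the start of the episode above 0.02 m).
It also fails if it takes over 58 s, if anything falls off the work surface, if the arm or the gripper's body presses on something with over 40 N, if the wrist force passes 120 N, or if a joint passes its speed limit or range.

## Working session

There is one attempt and no reset: what is moved stays moved. The work goes in short steps, Python scripts to look and compute and a shell command to move; the robot and the scene stay as the last step left them, time stands still between calls to the robot, and variables do not carry over. Pictures are saved under pics/ and viewed, and the job is handed in when it is done.

```bash
ls; mkdir -p pics; cat > h.py <<'E'
import numpy as np, cv2
from bench import arm
from scipy.spatial.transform import Rotation as R
def save(n,f):
    im=arm.get_image(n); cv2.imwrite('pics/'+f,cv2.cvtColor(im,cv2.COLOR_RGB2BGR)); return im
def cam(n):
    p=arm.camera_params(n); K=np.array([[p['fx'],0,p['cx']],[0,p['fy'],p['cy']],[0,0,1]]); Rm=cv2.Rodrigues(np.array(p['rvec'],float))[0]; return K,Rm,np.array(p['tvec'],float)
def ray(n,u,v,z,c=None):
    K,Rm,t=c or cam(n); C=-Rm.T@t; d=Rm.T@np.linalg.inv(K)@[u,v,1]; return C+d*(z-C[2])/d[2]
def proj(n,P,c=None):
    K,Rm,t=c or cam(n); q=(Rm@np.atleast_2d(P).T).T+t; q=(K@q.T).T; return q[:,:2]/q[:,2:]
E
python3 - <<'E'
from h import *
for n in ['scene','top','wrist']: save(n,n+'0.png'); K,Rm,t=cam(n); print(n,K[0,0],(-Rm.T@t).round(),Rm[2].round(2))
s=arm.read_state(); print(s); print(R.from_quat(s['ee_rot']).as_matrix().round(3))
E
```

```text
pics
scene 401.1825485359694 [1106.  473.  964.] [-0.52 -0.41 -0.75]
top 362.71480852140576 [4.520e+02 1.000e+00 1.071e+03] [ 0.1  -0.01 -1.  ]
wrist 310.6602304214746 [230. 585. 374.] [-0.26  0.07 -0.96]
{'clock': 0.15, 'joints': array([ 1.56359036e+00,  3.85368959e-01,  6.92674258e-03, -3.51040490e-04,
       -1.19402997e+00, -2.58633673e-01]), 'joint_vel': array([ 0.00152104, -0.00157378,  0.00423452,  0.0014235 , -0.0008797 ,
       -0.00020422]), 'joint_efforts': array([-1.39482781e-04, -3.92678869e+01,  1.88583916e+01,  4.18858632e+00,
       -3.38214355e-03, -1.01671130e-06]), 'position': array([164.05588674, 602.64619229, 249.47453868]), 'ee_rot': array([-0.09371714, -0.70026089,  0.70146548,  0.09379748]), 'contact_force': array([ 0.06455634, -0.09077721,  0.18300948]), 'wrist_torque': array([ 0.0157065 , -0.0095336 , -0.01443723]), 'gripper_width': 85.38732715492294}
[[-0.965 -0.    -0.263]
 [ 0.263 -0.002 -0.965]
 [-0.    -1.     0.002]]
```

View pics/scene0.png

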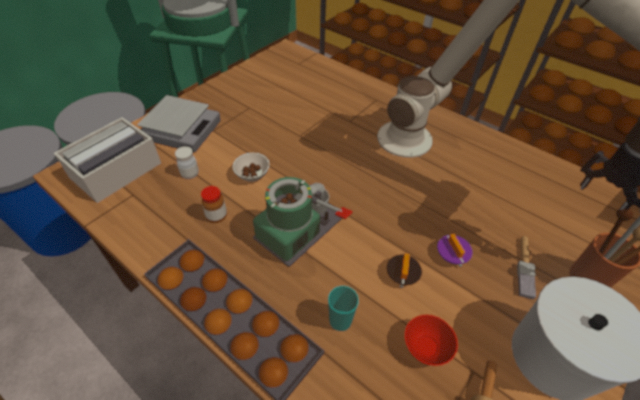

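View pics/top0.png

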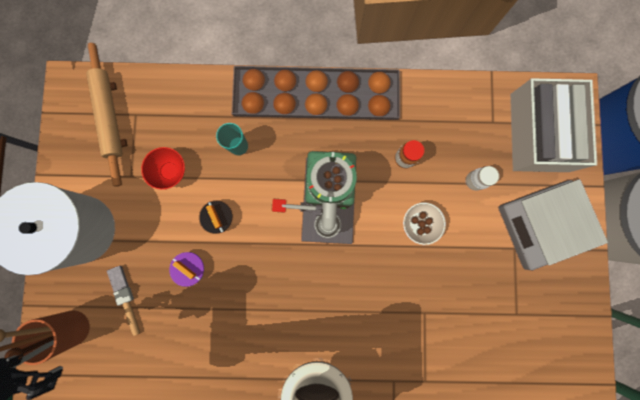

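View pics/wrist0.png

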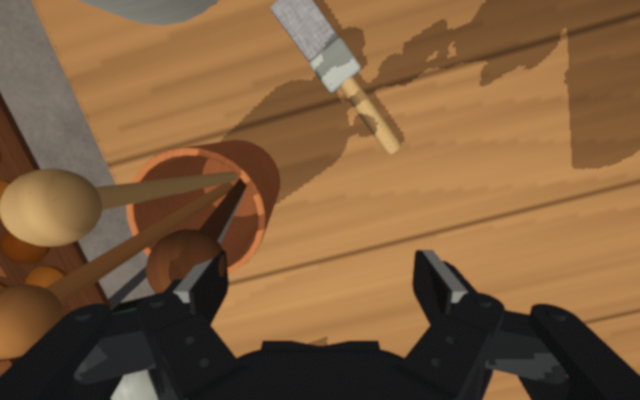

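The top view shows the mill at about (330,195), its throat at (333,176), the red paddle at (279,206), the black lid with orange bar at (215,217), and the purple decoy at (187,269). The mill's front faces the robot. I'll measure these now.

```bash
python3 - <<'E'
from h import *
im=cv2.imread('pics/top0.png')
c=im[140:260,180:370]; cv2.imwrite('pics/topz.png',cv2.resize(c,None,fx=4,fy=4,interpolation=cv2.INTER_CUBIC))
im=cv2.imread('pics/scene0.png')
c=im[170:290,240:430]; cv2.imwrite('pics/scenez.png',cv2.resize(c,None,fx=4,fy=4,interpolation=cv2.INTER_CUBIC))
for l in ['mill','lid','paddle','catch_cup','nutmeg_bowl','grip','throat','yellow_mark']:
  for cm in ['top','scene']:
    for d in arm.masks_of(l,cm)[:3]:
        m=d['mask']; v,u=np.nonzero(m); print(l,cm,round(d['conf'],2),d['extent'],u.mean().round(1),v.mean().round(1))
E
```

```text
mill top 0.59 [269.9, 150.7, 86.1, 91.8] 326.2 196.2
mill scene 0.74 [311.8, 193.2, 38.9, 25.0] 333.0 206.6
mill scene 0.72 [253.6, 177.3, 99.1, 88.7] 294.2 217.5
mill scene 0.5 [172.0, 147.9, 25.2, 32.4] 186.5 162.3
lid top 0.98 [197.9, 195.2, 32.3, 38.5] 215.1 216.4
lid top 0.65 [163.3, 250.5, 40.5, 34.8] 185.6 268.7
lid top 0.55 [272.1, 200.0, 45.7, 11.9] 288.9 206.0
lid scene 0.97 [440.1, 235.0, 35.4, 28.1] 454.9 249.0
lid scene 0.89 [388.7, 250.4, 30.7, 38.0] 403.7 269.0
lid scene 0.58 [232.6, 152.5, 41.2, 28.2] 251.3 165.8
paddle top 0.71 [271.3, 199.1, 48.8, 18.2] 293.0 206.4
paddle scene 0.87 [311.9, 187.1, 40.9, 28.2] 330.6 205.4
catch_cup top 0.57 [315.3, 214.8, 27.4, 23.1] 326.3 227.3
catch_cup scene 0.36 [231.3, 151.0, 40.2, 28.6] 251.0 166.0
nutmeg_bowl top 0.8 [402.4, 202.9, 43.7, 41.4] 423.0 223.0
nutmeg_bowl top 0.41 [216.4, 123.4, 30.9, 30.5] 231.5 138.5
nutmeg_bowl scene 0.67 [233.5, 151.4, 34.9, 28.3] 251.0 166.0
grip top 0.94 [198.7, 196.8, 34.9, 38.0] 215.0 216.6
grip top 0.76 [168.9, 254.4, 34.5, 31.8] 186.2 269.1
grip top 0.61 [273.4, 146.9, 83.7, 98.3] 325.8 196.0
grip scene 0.57 [439.2, 234.4, 30.9, 31.3] 454.4 249.1
grip scene 0.55 [384.6, 252.8, 40.4, 35.0] 404.3 269.2
throat top 0.86 [269.2, 151.4, 85.4, 92.1] 326.0 196.0
throat scene 0.74 [254.5, 178.3, 99.1, 87.2] 293.8 217.9
yellow_mark top 0.86 [271.1, 151.3, 81.5, 95.1] 325.9 196.8
yellow_mark scene 0.98 [253.9, 177.9, 96.4, 84.5] 294.3 217.5
yellow_mark scene 0.74 [311.2, 187.6, 40.3, 28.0] 331.6 205.8
```

View pics/topz.png

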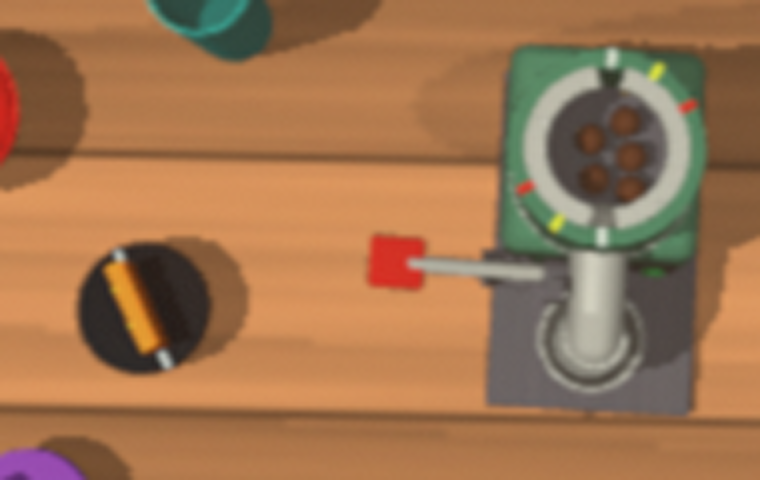

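View pics/scenez.png

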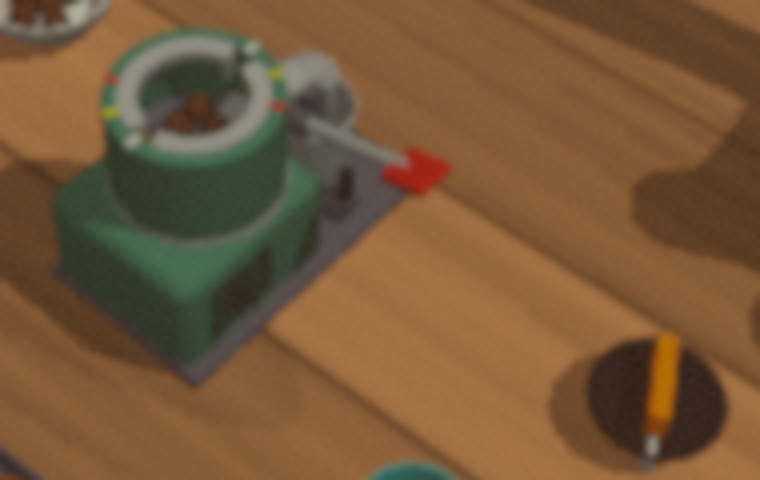

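```bash
cat > fit.py <<'E'
from h import *
from scipy.optimize import least_squares
def m(a): a=np.radians(a); return [56*np.cos(a),56*np.sin(a),185]
f=lambda x,y,u0,v0:((x+.5)/4-.5+u0,(y+.5)/4-.5+v0)
obj=[m(180),m(0),m(150),m(-30),m(120),m(-60),[-75,129,146]]
top=[f(*p,180,140) for p in [(602,237),(612,57),(557,223),(657,70),(525,188),(688,107),(397,262)]]
sc=[f(*p,240,170) for p in [(252,47),(133,142),(277,73),(110,112),(278,106),(110,80),(417,172)]]
obj=np.array(obj);ct,cs=cam('top'),cam('scene')
def W(p,o): c,s=np.cos(p[2]),np.sin(p[2]); return np.c_[p[0]+c*o[:,0]-s*o[:,1],p[1]+s*o[:,0]+c*o[:,1],o[:,2]]
def res(p,which=3):
    w=W(p,obj); r=[]
    if which&1: r.append(proj('',w,ct)-top)
    if which&2: r.append(proj('',w,cs)-sc)
    return np.concatenate(r).ravel()
for w in (1,2,3):
    s=least_squares(res,[560,-40,0],args=(w,)); print(w,s.x.round(3),np.degrees(s.x[2]),np.abs(s.fun).max(),s.fun.round(1))
lo=np.array([[36,0,32],[-36,0,32],[33,0,59],[-33,0,59]],float) # provisional
# lid: white line ends on disc/bar ; use disc ellipse centre & ends
lt=np.array([f(*p,180,140) for p in [(118,256),(166,358)]]); ls=np.array([f(*p,240,170) for p in [(655,445),(668,340)]])
a=ray('',*lt[0],32,ct);b=ray('',*lt[1],32,ct); print('lid line ends top',a,b,(a+b)/2,np.degrees(np.arctan2(*(a-b)[1::-1])),np.linalg.norm(a-b))
print('disc centre top',ray('',*f(144,308,180,140),32,ct),'scene',ray('',*f(657,398,240,170),32,cs))
E
python3 fit.py
python3 - <<'E'
import sys;sys.path.insert(0,'.')
from h import *
for cm in ['top','scene']:
    arm.get_image(cm)
    for d in arm.masks_of('lid',cm)[:2]:
        cn=max(cv2.findContours(d['mask'].astype('uint8'),0,1)[0],key=len); print(cm,cv2.fitEllipse(cn))
E
```

```text
1 [ 6.00582e+02 -2.55820e+01 -3.40000e-02] -1.973587114556528 0.5374079704714916 [ 0.1 -0.1 -0.1  0.2  0.1 -0.2 -0.3  0.5  0.2 -0.2 -0.1 -0.1  0.1 -0.1]
2 [ 6.00048e+02 -2.64930e+01 -4.20000e-02] -2.3975258999214066 0.6776636743578592 [ 0.2  0.3 -0.1 -0.2 -0.3  0.5  0.2  0.1 -0.1  0.4  0.5 -0.1 -0.5 -0.7]
3 [ 6.00431e+02 -2.59180e+01 -3.70000e-02] -2.124572555452376 0.6865342336928393 [ 0.1 -0.   0.1  0.3  0.2 -0.2 -0.1  0.6  0.4 -0.2  0.  -0.   0.2 -0.2
  0.2  0.4  0.   0.  -0.2  0.6  0.3  0.3  0.   0.5  0.6  0.1 -0.4 -0.7]
lid line ends top [539.59599075 319.09730848  32.        ] [467.4132789  281.32551745  32.        ] [503.50463483 300.21141296  32.        ] 27.62217630885755 81.46810472251894
disc centre top [502.69930144 298.68876552  32.        ] scene [504.61090499 299.55267676  32.        ]
top ((215.2059326171875, 216.5438690185547), (32.530548095703125, 34.27077102661133), 57.248844146728516)
top ((186.26161193847656, 268.62408447265625), (32.538429260253906, 33.316322326660156), 61.98358917236328)
scene ((404.16015625, 268.8968505859375), (31.023591995239258, 35.35636901855469), 119.8297119140625)
scene ((454.89080810546875, 249.1125030517578), (28.22079086303711, 35.92851638793945), 117.70445251464844)
```

```bash
cat >> h.py <<'E'
def go(x,y,z,jaw=None):
    s=arm.read_state(); M=R.from_quat(s['ee_rot']).as_matrix(); d=M.T@(np.array([x,y,z])-s['position'])/10
    j=np.degrees(np.arctan2(M[1,2],M[0,2]))
    # desired orientation: tool y down, z along jaw
    if jaw is None: jaw=j
    jj=min([jaw,jaw+180,jaw-180,jaw+360],key=lambda a:abs(a-j)); a=np.radians(jj)
    zz=np.array([np.cos(a),np.sin(a),0]); yy=np.array([0,0,-1.]); D=np.c_[np.cross(yy,zz),yy,zz]
    print('shift cm',d.round(2),'turn deg',np.degrees(R.from_matrix(M.T@D).as_rotvec()).round(2),'jaw now',j.round(2),'pos',s['position'].round(1),'F',s['contact_force'].round(1),'w',round(s['gripper_width'],1),'t',round(s['clock'],2),'j',s['joints'].round(2))
E
python3 -c "
from h import *
go(530,106,205)"
```

```text
shift cm [-48.36   4.53  38.35] turn deg [-0.  0. -0.] jaw now -105.23 pos [164.1 603.  250.3] F [0.1 0.4 0.2] w 85.5 t 1.15 j [ 1.56  0.38  0.01 -0.   -1.19 -0.26]
```

```bash
python3 -m inch '[[0,-48.4,4.5,38.3,0,0,0],[0,-48.4,4.5,38.3,0,0,0],[0,-48.4,4.5,38.3,0,0,0],[0,-48.4,4.5,38.3,0,0,0],[0,-48.4,4.5,38.3,0,0,0],[0,-48.4,4.5,38.3,0,0,0],[0,-48.4,4.5,38.3,0,0,0],[0,-48.4,4.5,38.3,0,0,0],[0,-48.4,4.5,38.3,0,0,0],[0,-48.4,4.5,38.3,0,0,0],[0,-48.4,4.5,38.3,0,0,0],[0,-48.4,4.5,38.3,0,0,0],[0,-48.4,4.5,38.3,0,0,0],[0,-48.4,4.5,38.3,0,0,0],[0,-48.4,4.5,38.3,0,0,0],[0,-48.4,4.5,38.3,0,0,0],[0,-48.4,4.5,38.3,0,0,0],[0,-48.4,4.5,38.3,0,0,0],[0,-48.4,4.5,38.3,0,0,0],[0,-48.4,4.5,38.3,0,0,0]]'
python3 -c "
from h import *
go(530,106,160)
for n in ['scene','wrist','top']: save(n,n+'1.png')
print(proj('wrist',[[530,106,146],[600,-26,185]]))
c=cv2.imread('pics/scene1.png')[150:300,230:430]; cv2.imwrite('pics/scene1z.png',cv2.resize(c,None,fx=4,fy=4))
"
```

```text
clock: 2.82
position: [530.1, 107.4, 205.7]
ee_rot: [0.093, 0.701, -0.701, -0.093]
contact_force: [0.7, 0.9, 0.4]
gripper_width: 0.0
shift cm [-0.03  4.57  0.14] turn deg [ 0.03 -0.   -0.02] jaw now -105.12 pos [530.1 107.4 205.7] F [0.7 0.9 0.4] w 0.0 t 2.82 j [ 0.5   0.28 -0.27 -0.   -1.02  0.81]
[[323.07990122 226.72556366]
 [584.47919107  30.45976982]]
```

View pics/wrist1.png

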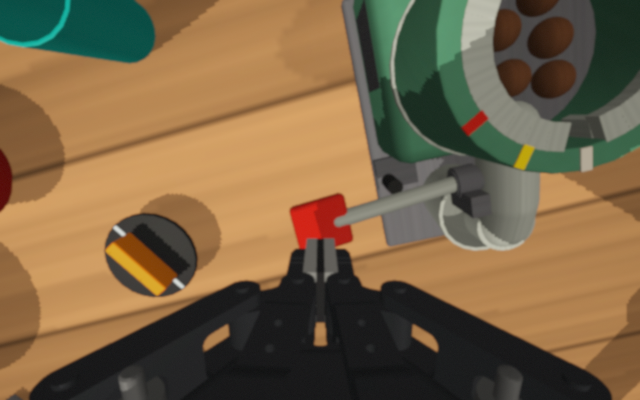

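View pics/scene1z.png

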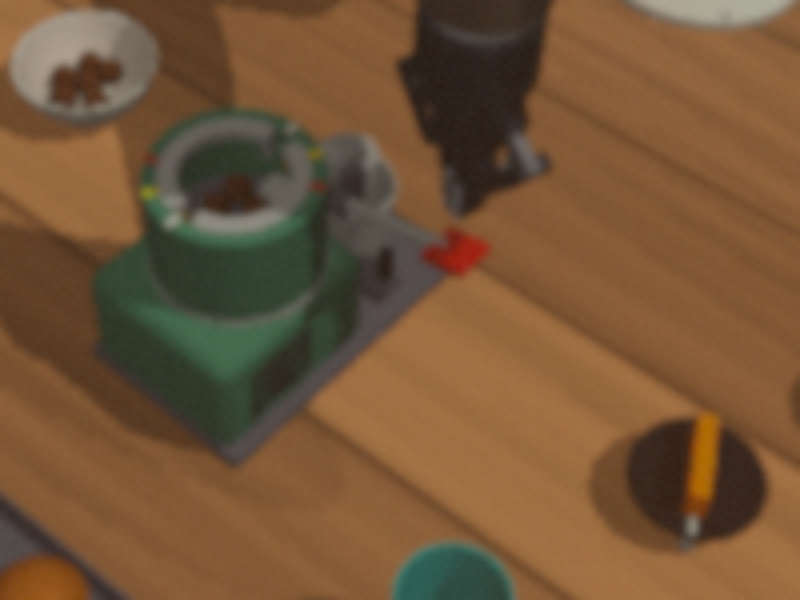

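The wrist view shows the paddle at (322,222), within 5 px of my prediction of (323,227), and the shut fingers are above it. Pushing down.

```bash
python3 -m inch '[[0,0,2,0.1,0,0,0],[0,0,4,0.1,0,0,0],[0,0,5,0.1,0,0,0],[0,0,6,0.1,0,0,0],[0,0,7,0.1,0,0,0],[0,0,8,0.1,0,0,0],[0,0,9,0.1,0,0,0],[0,0,9.7,0.1,0,0,0],[0,0,9.7,0.1,0,0,0]]'
python3 -c "
from h import *
go(530,106,103)"
```

```text
clock: 3.72
position: [530.8, 105.2, 108.0]
ee_rot: [-0.094, -0.701, 0.701, 0.093]
contact_force: [-0.9, 0.1, 6.9]
gripper_width: -0.0
shift cm [ 0.1   0.5  -0.06] turn deg [-0.05  0.   -0.05] jaw now -105.18 pos [530.8 105.2 108. ] F [-0.9  0.1  6.9] w -0.0 t 3.72 j [ 0.5   0.39 -0.39  0.   -0.79  0.81]
```

```bash
python3 -m inch '[[0,0,0.3,0,0,0,0],[0,0,0.5,0,0,0,0],[0,0,0.6,0,0,0,0],[0,0,0.6,0,0,0,0]]'
python3 -c "
from h import *
go(530,106,103);save('wrist','wrist2.png');save('scene','scene2.png')
c=cv2.imread('pics/scene2.png')[150:300,230:430]; cv2.imwrite('pics/scene2z.png',cv2.resize(c,None,fx=4,fy=4))"
```

```text
clock: 4.05
position: [531.2, 105.0, 104.9]
ee_rot: [-0.094, -0.701, 0.701, 0.092]
contact_force: [-3.2, -1.7, 14.8]
gripper_width: 0.5
shift cm [ 0.14  0.19 -0.07] turn deg [-0.03  0.   -0.13] jaw now -105.15 pos [531.2 105.  104.9] F [-3.2 -1.7 14.8] w 0.5 t 4.05 j [ 0.5   0.4  -0.39  0.   -0.78  0.81]
```

View pics/scene2z.png

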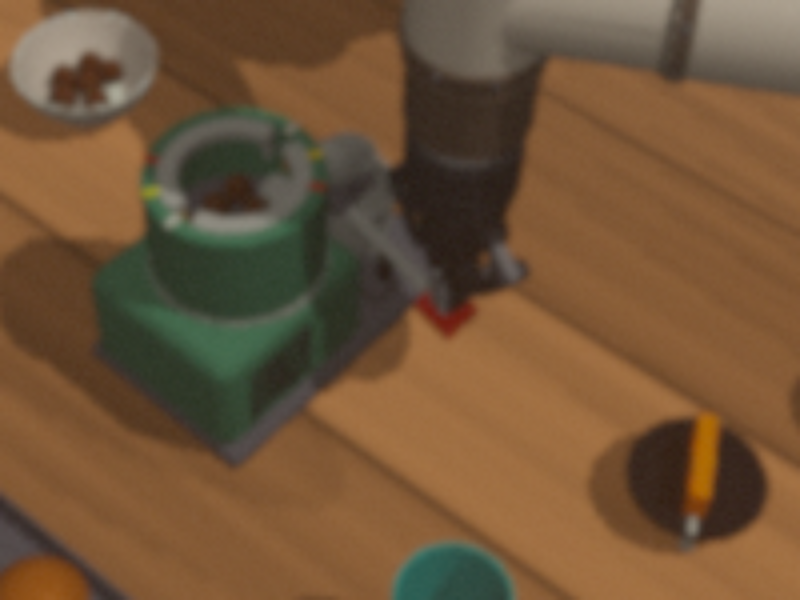

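View pics/wrist2.png

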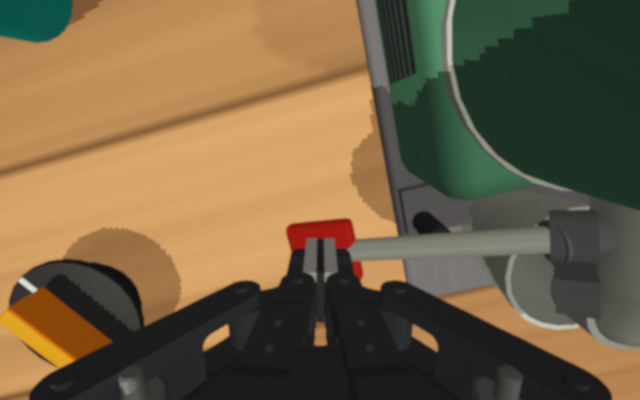

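The force has climbed to 14.8 N, against about 7 N of spring, so the lever is on its stop. I'll press a touch more, then retract straight up.

```bash
python3 -m inch '[[0,0,0.3,0,0,0,0],[0,0,0.3,0,0,0,0],[0,0,0,0,0,0,0],[0,0,-2,0,0,0,0],[0,0,-4,0,0,0,0],[0,0,-6,0,0,0,0],[0,0,-8,0,0,0,0],[0,0,-11,0,0,0,0],[0,0,-11,0,0,0,0],[0,0,-11,0,0,0,0]]'
python3 -c "
from h import *
go(503.5,299.7,120,117.6);save('wrist','wrist3.png')
c=cam('wrist');print(proj('',[[530,106,146]],c))"
```

```text
clock: 4.98
position: [531.0, 105.6, 213.9]
ee_rot: [0.095, 0.702, -0.7, -0.093]
contact_force: [0.5, -0.2, -0.2]
gripper_width: -0.2
shift cm [  7.78   9.42 -17.98] turn deg [  0.08 -42.84  -0.22] jaw now -105.24 pos [531.  105.6 213.9] F [ 0.5 -0.2 -0.2] w -0.2 t 4.98 j [ 0.5   0.27 -0.26  0.   -1.04  0.81]
[[320.07348845 223.59180079]]
```

View pics/wrist3.png

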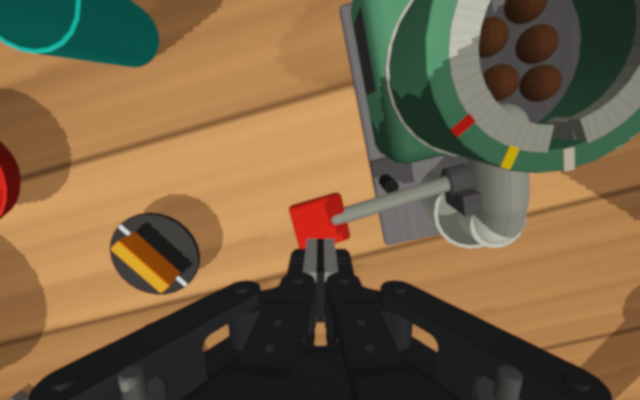

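The lever is back at rest, with the paddle at (320,220) as in the earlier picture. Next I'll move over the lid, opening and turning on the way.

```bash
python3 -m inch '[[1,7.8,6.4,-18,0,-42.8,0],[1,7.8,6.4,-18,0,-42.8,0],[1,7.8,6.4,-18,0,-42.8,0],[1,7.8,6.4,-18,0,-42.8,0],[1,7.8,6.4,-18,0,-42.8,0],[1,7.8,6.4,-18,0,-42.8,0],[1,7.8,6.4,-18,0,-42.8,0],[1,7.8,6.4,-18,0,-42.8,0],[1,7.8,6.4,-18,0,-42.8,0],[1,7.8,6.4,-18,0,-42.8,0],[1,7.8,6.4,-18,0,-42.8,0]]'
python3 -c "
from h import *
go(503.5,299.7,50,117.6);save('wrist','wrist4.png')
c=cam('wrist');a=np.radians(27.6);d=np.array([np.cos(a),np.sin(a),0])
L=np.array([503.5,299.7,0]);n=np.array([-d[1],d[0],0])
print(proj('',[L+[0,0,59],L+33*d+7*n+[0,0,59],L+33*d-7*n+[0,0,59],L-33*d+7*n+[0,0,59],L-33*d-7*n+[0,0,59]],c))"
```

```text
clock: 5.95
position: [502.6, 298.6, 148.7]
ee_rot: [-0.167, 0.687, -0.687, 0.168]
contact_force: [0.4, 0.2, 0.1]
gripper_width: 85.2
shift cm [-0.12  9.87 -0.06] turn deg [ 0.01 -0.19 -0.03] jaw now -62.59 pos [502.6 298.6 148.7] F [0.4 0.2 0.1] w 85.2 t 5.95 j [ 0.81  0.41 -0.23 -0.   -0.93  1.24]
[[319.7800876  211.17218277]
 [309.50119514 165.80255387]
 [329.68817667 165.73194079]
 [310.62737698 253.14812608]
 [329.27791804 253.09431051]]
```

View pics/wrist4.png

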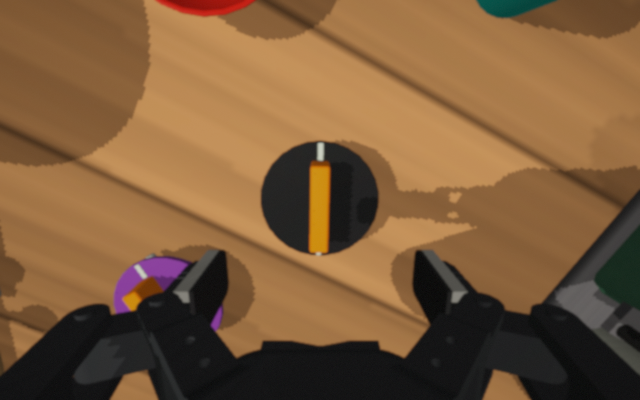

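The lid is centred under the jaws, with its bar running from (320,163) to (318,252), within about 2 px of prediction. Lowering and gripping.

```bash
python3 -m inch '[[0.6,-0.16,4,-0.07,0,-0.5,0],[0.6,-0.16,6.5,-0.07,0,-0.5,0],[0.6,-0.16,8.5,-0.07,0,-0.5,0],[0.6,-0.16,9.6,-0.07,0,-0.5,0],[0.6,-0.16,9.6,-0.07,0,-0.5,0],[0,-0.16,9.6,-0.07,0,-0.5,0],[0,-0.16,9.6,-0.07,0,-0.5,0],[0,-0.16,9.6,-0.07,0,-0.5,0],[0,-0.16,9.6,-0.07,0,-0.5,0],[0,-0.16,9.6,-0.07,0,-0.5,0],[0,-0.16,9.6,-0.07,0,-0.5,0]]'
python3 -c "
from h import *
go(503.5,299.7,150,117.6);save('wrist','wrist5.png')"
```

```text
clock: 6.92
position: [504.4, 301.7, 54.0]
ee_rot: [-0.171, 0.686, -0.685, 0.173]
contact_force: [0.7, -0.3, 6.6]
gripper_width: 12.8
shift cm [ 0.14 -9.6   0.13] turn deg [ 0.03  0.51 -0.2 ] jaw now -61.89 pos [504.4 301.7  54. ] F [ 0.7 -0.3  6.6] w 12.8 t 6.92 j [ 0.81  0.53 -0.32  0.   -0.72  1.25]
```

View pics/wrist5.png

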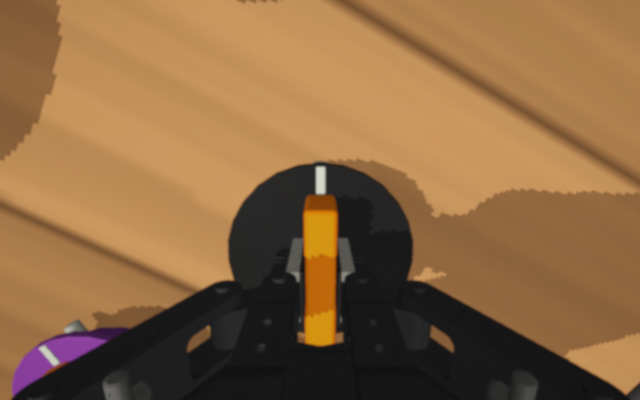

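```bash
python3 -c "
from h import *
c=cam('wrist');s=arm.read_state();M=R.from_quat(s['ee_rot']).as_matrix()
for u,v in [(304,209),(337,209),(304.5,345),(337,345)]:
    p=ray('',u,v,59,c); print(p.round(1),(M.T@(p-s['position'])).round(1))
p=ray('',320.5,165,32,c);print('line end',p.round(1),(M.T@(p-s['position'])).round(1))
"
```

```text
[529.5 322.6  59. ] [-32.   -4.8  -6.6]
[535.8 310.9  59. ] [-32.   -4.8   6.6]
[471.8 292.6  59. ] [33.1 -5.1 -7.4]
[478.8 279.5  59. ] [33.1 -5.1  7.5]
line end [544.6 323.2  32. ] [-45.5  22.2   0. ]
```

```bash
python3 -m inch '[[0,0,-3,0,0,0,0],[0,0,-7,0,0,0,0],[0,0,-11,0,0,0,0],[0,0,-15,0,0,0,0],[0,0,-19,0,0,0,0],[0,0,-21,0,0,0,0],[0,0,-21,0,0,0,0]]'
python3 -c "
from h import *
go(600.4,-25.9,265,87.9);save('wrist','wrist6.png')"
```

```text
clock: 7.55
position: [505.1, 302.3, 268.7]
ee_rot: [-0.168, 0.688, -0.684, 0.175]
contact_force: [0.1, 1.1, -1.6]
gripper_width: 12.8
shift cm [ 7.06  0.2  33.44] turn deg [ 0.31 30.21 -0.6 ] jaw now -61.89 pos [505.1 302.3 268.7] F [ 0.1  1.1 -1.6] w 12.8 t 7.55 j [ 0.81  0.31 -0.06  0.   -1.19  1.25]
```

View pics/wrist6.png

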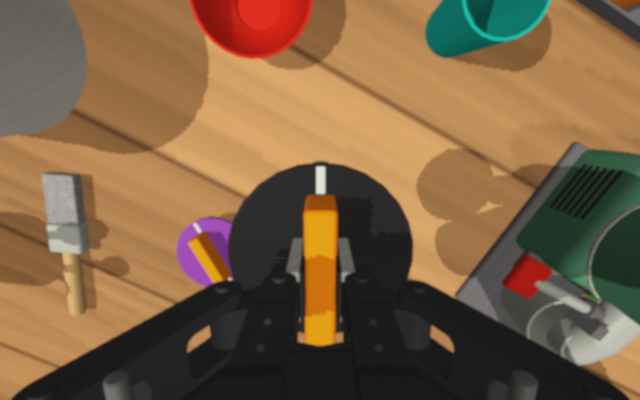

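The lid is gripped square, with its centre within about 0.5 mm of the TCP. Carrying it over the throat.

```bash
python3 -m inch '[[0,7,0,33.4,0.3,30.2,-0.5],[0,7,0,33.4,0.3,30.2,-0.5],[0,7,0,33.4,0.3,30.2,-0.5],[0,7,0,33.4,0.3,30.2,-0.5],[0,7,0,33.4,0.3,30.2,-0.5],[0,7,0,33.4,0.3,30.2,-0.5],[0,7,0,33.4,0.3,30.2,-0.5],[0,7,0,33.4,0.3,30.2,-0.5],[0,7,0,33.4,0.3,30.2,-0.5],[0,7,0,33.4,0.3,30.2,-0.5],[0,7,0,33.4,0.3,30.2,-0.5],[0,7,0,33.4,0.3,30.2,-0.5],[0,7,0,33.4,0.3,30.2,-0.5]]'
python3 -c "
from h import *
go(600.4,-25.9,245,87.9)
for n in ['wrist','scene','top']: save(n,n+'7.png')
for n,o in [('scene',(150,230)),('top',(130,250))]:
  c=cv2.imread('pics/%s7.png'%n)[o[0]:o[0]+120,o[1]:o[1]+160]; cv2.imwrite('pics/%s7z.png'%n,cv2.resize(c,None,fx=5,fy=5,interpolation=2))"
```

```text
clock: 8.68
position: [598.3, -25.4, 261.7]
ee_rot: [-0.01, -0.705, 0.709, 0.015]
contact_force: [0.2, 1.1, -0.6]
gripper_width: 12.8
shift cm [-0.23  1.67  0.03] turn deg [-0.41  0.07  0.47] jaw now -92.03 pos [598.3 -25.4 261.7] F [ 0.2  1.1 -0.6] w 12.8 t 8.68 j [ 0.23  0.34 -0.04  0.01 -1.21  1.3 ]
```

View pics/wrist7.png

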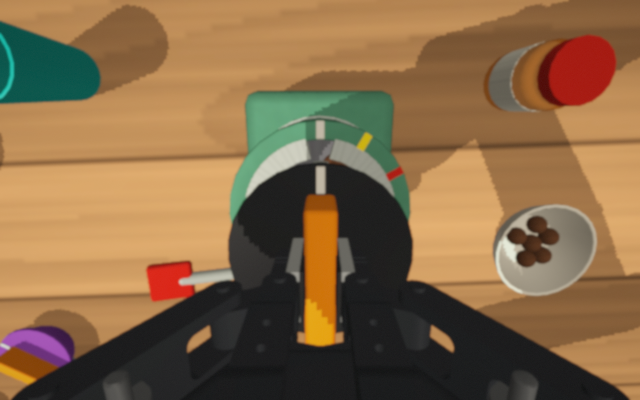

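View pics/scene7z.png

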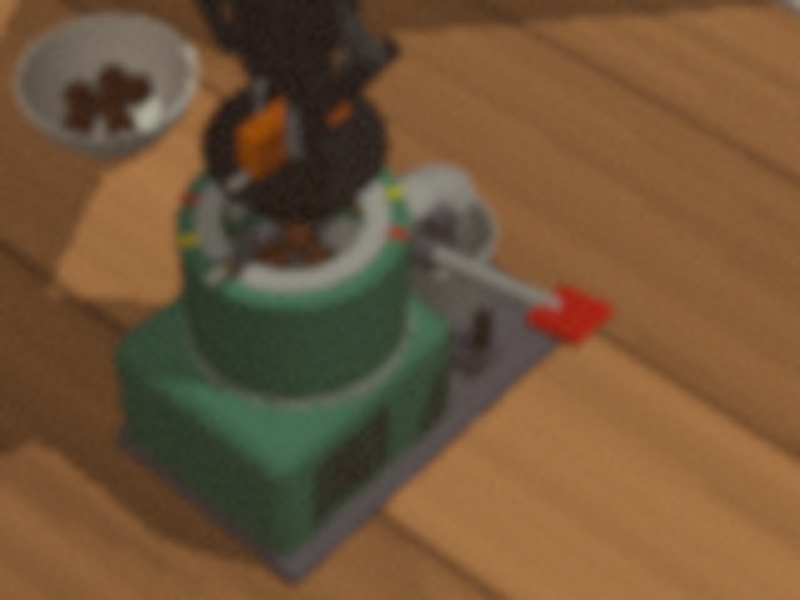

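View pics/top7z.png

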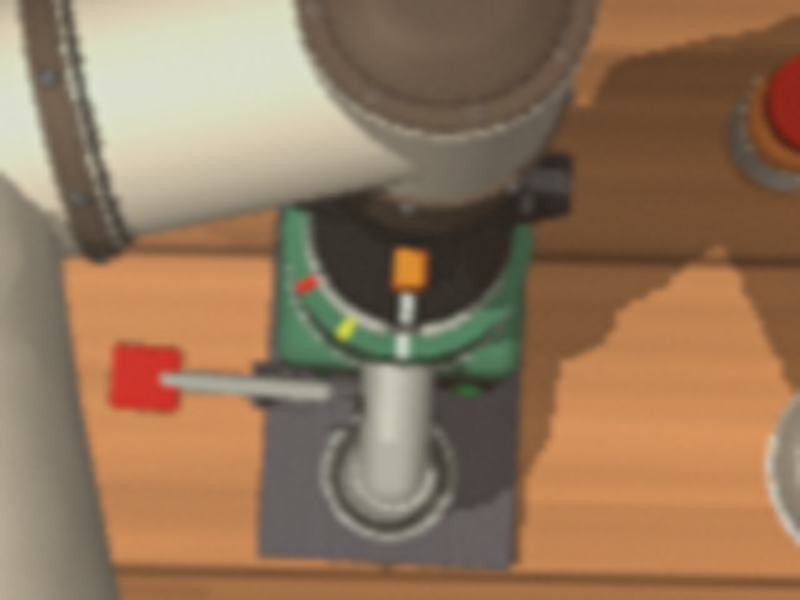

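The lid line (320,180) lines up with the rear white mark (320,130). I'll refine the mill pose from this wrist view.

```bash
python3 -c "
from h import *
im=cv2.imread('pics/wrist7.png')[90:260,220:420]; cv2.imwrite('pics/w7z.png',cv2.resize(im,None,fx=4,fy=4,interpolation=2))
a=np.radians(-2.1)
def w(t): t=np.radians(t)+a; return [600.4+56*np.cos(t),-25.9+56*np.sin(t),185]
c=cam('wrist');print(proj('',[w(0),w(-30),w(-60)],c))
go(600.4,-25.9,245,87.9)
"
```

```text
[[320.54793031 130.75506556]
 [364.29518669 142.75968549]
 [394.14973271 174.27671993]]
shift cm [-0.19  1.73  0.02] turn deg [-0.41  0.07  0.41] jaw now -92.02 pos [598.6 -25.6 262.3] F [-0.6  0.6 -1.4] w 12.8 t 8.83 j [ 0.23  0.34 -0.04  0.01 -1.21  1.3 ]
```

View pics/w7z.png

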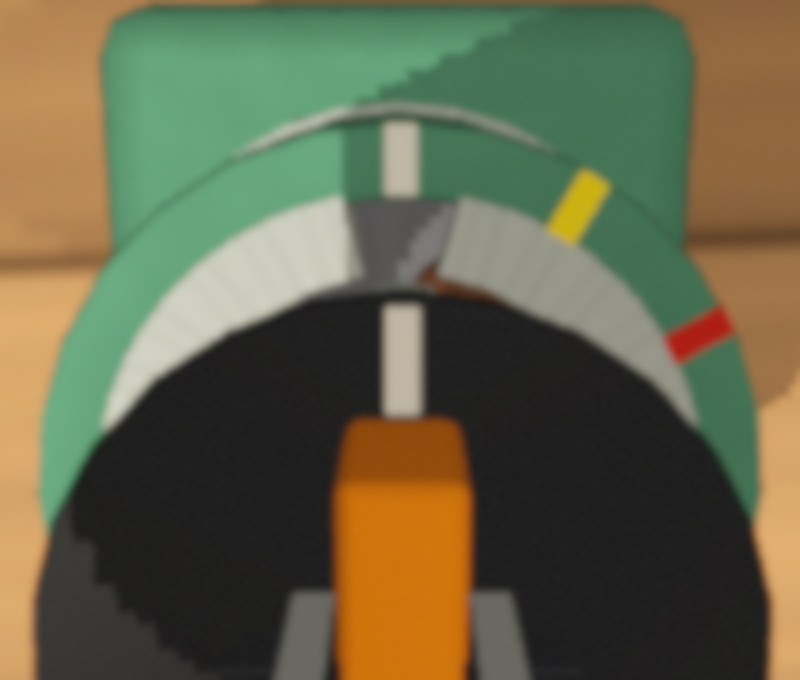

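```bash
python3 -m inch '[[0,-0.27,0.5,0.03,-0.4,0.1,0.4],[0,-0.27,1.5,0.03,-0.4,0.1,0.4],[0,-0.27,2,0.03,-0.4,0.1,0.4],[0,-0.27,2,0.03,-0.4,0.1,0.4]]'
python3 -c "
from h import *
go(601.2,-25.9,212,87.9)"
```

```text
clock: 9.17
position: [600.1, -27.3, 239.9]
ee_rot: [-0.012, -0.707, 0.707, 0.015]
contact_force: [-0.1, 1.0, -0.9]
gripper_width: 12.7
shift cm [-0.11  2.79 -0.14] turn deg [-0.04 -0.15  0.25] jaw now -92.25 pos [600.1 -27.3 239.9] F [-0.1  1.  -0.9] w 12.7 t 9.17 j [ 0.22  0.35 -0.07 -0.   -1.16  1.31]
```

```bash
for i in 1 2 3; do python3 -m inch '[[0,0,0,0,0,0,0],[0,0,0,0,0,0,0]]' | grep posi; done
python3 -c "
from h import *
save('wrist','wrist8.png');c=cam('wrist')
a=np.radians(-2.1)
def w(t): t=np.radians(t)+a; return [601+56*np.cos(t),-25.9+56*np.sin(t),185]
print(proj('',[w(0),w(-30),w(-60)],c))
im=cv2.imread('pics/wrist8.png')[90:260,220:420]; cv2.imwrite('pics/w8z.png',cv2.resize(im,None,fx=4,fy=4,interpolation=2))
go(601.2,-25.9,212,87.9)"
```

```text
position: [601.5, -27.3, 242.3]
position: [601.6, -27.3, 242.7]
position: [601.4, -27.3, 242.5]
[[318.26729375 137.54722826]
 [366.50482802 150.53460559]
 [399.46406438 184.88052521]]
shift cm [ 0.02  3.05 -0.14] turn deg [-0.01 -0.13 -0.02] jaw now -92.23 pos [601.4 -27.3 242.5] F [-0.5 -0.9 -1.2] w 12.9 t 9.72 j [ 0.22  0.35 -0.06  0.   -1.16  1.31]
```

View pics/w8z.png

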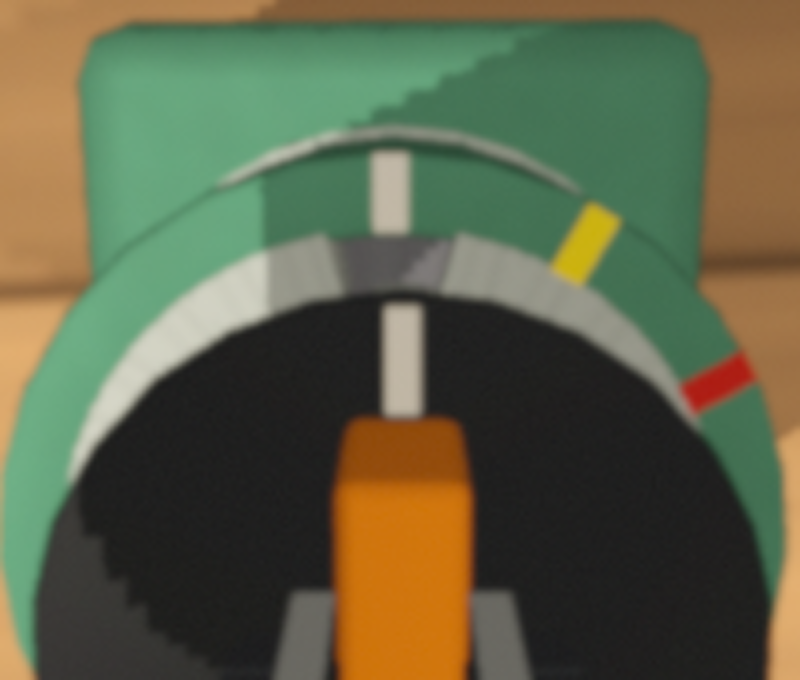

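Settled, the TCP is 1.4 mm off in y, and the mark's offset in the picture agrees. I'll correct that and lower in stages.

```bash
python3 -m inch '[[0,0.02,0.4,-0.14,0,0,0],[0,0.02,0.8,-0.14,0,0,0],[0,0.02,1.2,-0.14,0,0,0],[0,0.02,1.2,-0.14,0,0,0],[0,0.02,1.2,-0.14,0,0,0]]'
python3 -c "
from h import *
go(601.2,-25.9,212,87.9)"
```

```text
clock: 10.13
position: [601.0, -25.9, 229.7]
ee_rot: [-0.013, -0.707, 0.707, 0.014]
contact_force: [0.3, 0.3, -1.7]
gripper_width: 12.4
shift cm [-0.02  1.77 -0.  ] turn deg [-0.04 -0.13  0.06] jaw now -92.23 pos [601.  -25.9 229.7] F [ 0.3  0.3 -1.7] w 12.4 t 10.13 j [ 0.23  0.36 -0.08  0.   -1.13  1.31]
```

```bash
python3 -m inch '[[0,0,0.4,0,0,0,0],[0,0,0.8,0,0,0,0],[0,0,1.2,0,0,0,0],[0,0,1.2,0,0,0,0],[0,0,1.2,0,0,0,0]]'
python3 -c "
from h import *
go(601.2,-25.9,212,87.9)"
python3 -m inch '[[0,0,0.2,0,0,0,0],[0,0,0.4,0,0,0,0],[0,0,0.5,0,0,0,0],[0,0,0.5,0,0,0,0],[0,0,0.5,0,0,0,0]]'
python3 -c "
from h import *
go(601.2,-25.9,212,87.9)
for n in ['wrist','scene','top']: save(n,n+'9.png')
c=cv2.imread('pics/scene9.png')[150:270,230:390]; cv2.imwrite('pics/scene9z.png',cv2.resize(c,None,fx=5,fy=5,interpolation=2))"
```

```text
clock: 10.55
position: [601.0, -25.9, 217.9]
ee_rot: [-0.013, -0.707, 0.707, 0.014]
contact_force: [-0.1, -0.4, -1.6]
gripper_width: 12.9
shift cm [-0.02  0.59 -0.01] turn deg [-0.03 -0.13  0.05] jaw now -92.23 pos [601.  -25.9 217.9] F [-0.1 -0.4 -1.6] w 12.9 t 10.55 j [ 0.23  0.37 -0.1   0.   -1.1   1.31]
clock: 10.97
position: [601.2, -25.9, 213.3]
ee_rot: [-0.014, -0.707, 0.707, 0.014]
contact_force: [0.5, -0.0, -0.8]
gripper_width: 13.0
shift cm [-0.    0.13  0.  ] turn deg [-0.01 -0.13 -0.  ] jaw now -92.23 pos [601.2 -25.9 213.3] F [ 0.5 -0.  -0.8] w 13.0 t 10.97 j [ 0.23  0.37 -0.11  0.   -1.09  1.31]
```

View pics/wrist9.png

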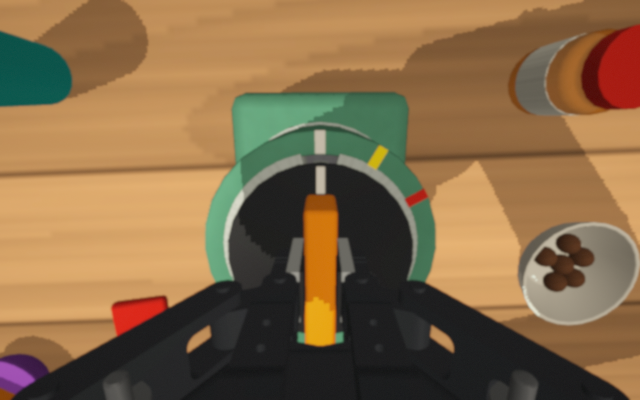

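View pics/scene9z.png

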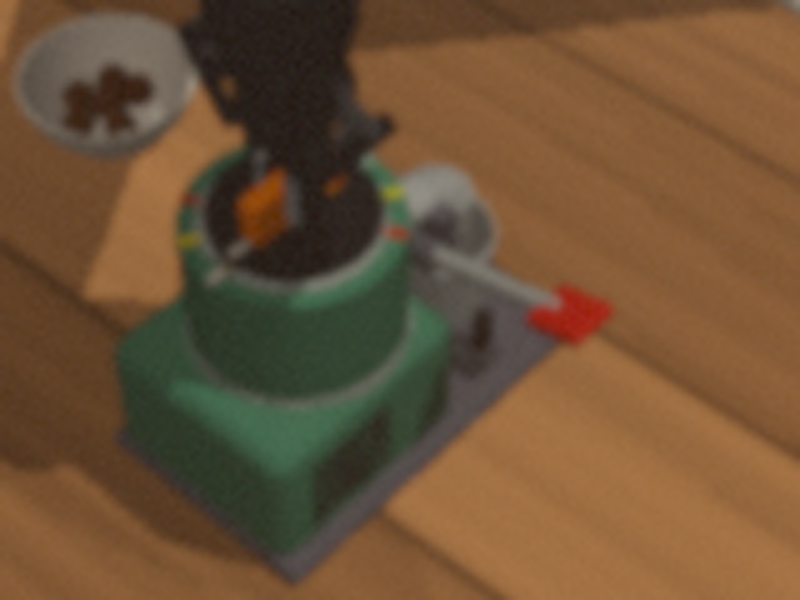

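The pins are dropping into the slots and there is no contact yet. The white line (320,180) faces the mark (320,140). Lowering the rest of the way.

```bash
python3 -m inch '[[0,0,0.1,0,0,0,0],[0,0,0.2,0,0,0,0],[0,0,0.2,0,0,0,0],[0,0,0.2,0,0,0,0]]'
python3 -m inch '[[0,0,0.1,0,0,0,0],[0,0,0.2,0,0,0,0],[0,0,0.2,0,0,0,0],[0,0,0.2,0,0,0,0]]'
python3 -c "
from h import *
go(601.2,-25.9,212,87.9);save('wrist','wrist10.png')"
```

```text
clock: 11.45
position: [601.3, -25.9, 213.0]
ee_rot: [-0.014, -0.707, 0.707, 0.013]
contact_force: [-2.7, 0.6, 4.8]
gripper_width: 13.1
clock: 11.78
position: [601.3, -25.9, 213.0]
ee_rot: [-0.014, -0.707, 0.707, 0.013]
contact_force: [-6.0, 1.4, 12.4]
gripper_width: 12.8
shift cm [ 0.01  0.1  -0.  ] turn deg [-0.04 -0.08 -0.14] jaw now -92.18 pos [601.3 -25.9 213. ] F [-6.   1.4 12.4] w 12.8 t 11.78 j [ 0.23  0.37 -0.11  0.   -1.09  1.31]
```

View pics/wrist10.png

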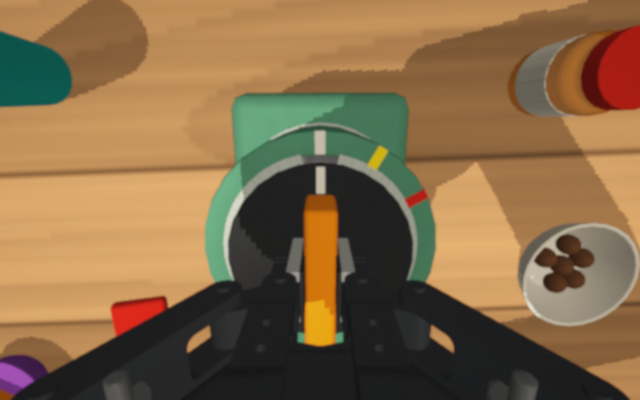

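Contact at TCP z 213.0 equals 159 + 54, where 54 was the TCP height when I gripped the lid on the table, so the lid is home. I'll ease the push and twist clockwise in stages.

```bash
python3 -m inch '[[0,0,-0.2,0,0,0,0],[0,0,-0.2,0,0,0,0],[0,0,-0.2,0,0,2.5,0],[0,0,-0.2,0,0,5,0],[0,0,-0.2,0,0,7.5,0],[0,0,-0.2,0,0,10,0],[0,0,-0.2,0,0,12.5,0],[0,0,-0.2,0,0,15,0],[0,0,-0.2,0,0,17.5,0],[0,0,-0.2,0,0,20,0],[0,0,-0.2,0,0,20,0],[0,0,-0.2,0,0,20,0]]'
python3 -c "
from h import *
go(601.2,-25.9,213,57.9);print(arm.read_state()['wrist_torque']);save('wrist','wrist11.png')"
```

```text
clock: 12.83
position: [601.9, -26.3, 213.0]
ee_rot: [-0.137, -0.694, 0.694, 0.135]
contact_force: [-1.2, -0.9, 5.6]
gripper_width: 12.8
shift cm [ 0.08  0.   -0.01] turn deg [-0.    9.9  -0.16] jaw now -112.2 pos [601.9 -26.3 213. ] F [-1.2 -0.9  5.6] w 12.8 t 12.83 j [ 0.23  0.37 -0.11  0.   -1.09  0.96]
[-0.15271632  0.58056216  0.0502013 ]
```

View pics/wrist11.png

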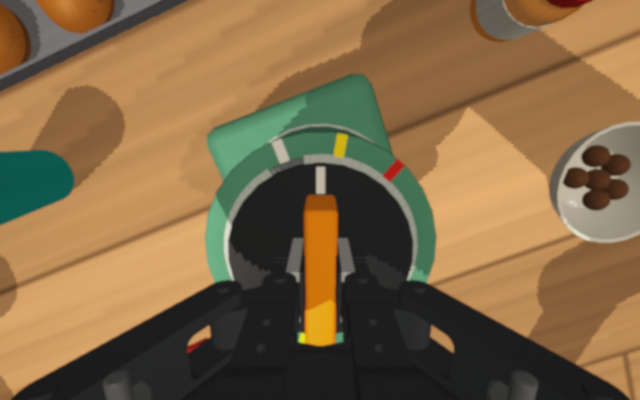

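The lid has turned 20°. Its white line (320,180) is two-thirds of the way from white (281,151) to yellow (341,145). Turning the last 10°.

```bash
python3 -m inch '[[0,0,0,0,0,2,0],[0,0,0,0,0,4,0],[0,0,0,0,0,6,0],[0,0,0,0,0,8,0],[0,0,0,0,0,9.9,0],[0,0,0,0,0,9.9,0],[0,0,0,0,0,9.9,0],[0,0,0,0,0,9.9,0]]'
python3 -c "
from h import *
go(601.2,-25.9,213,57.9);print(arm.read_state()['wrist_torque'])
for n in ['wrist','scene','top']: save(n,n+'12.png')
c=cv2.imread('pics/wrist12.png')[90:260,220:420]; cv2.imwrite('pics/w12z.png',cv2.resize(c,None,fx=4,fy=4,interpolation=2))
for n,o in [('scene',(150,230)),('top',(130,250))]:
  c=cv2.imread('pics/%s12.png'%n)[o[0]:o[0]+120,o[1]:o[1]+160]; cv2.imwrite('pics/%s12z.png'%n,cv2.resize(c,None,fx=5,fy=5,interpolation=2))"
```

```text
clock: 13.55
position: [601.8, -26.5, 213.1]
ee_rot: [-0.196, -0.679, 0.68, 0.194]
contact_force: [-2.0, -1.0, 6.1]
gripper_width: 12.9
shift cm [ 0.08  0.   -0.02] turn deg [-0.01  0.03 -0.15] jaw now -122.07 pos [601.8 -26.5 213.1] F [-2.  -1.   6.1] w 12.9 t 13.55 j [ 0.23  0.37 -0.11  0.   -1.09  0.78]
[-0.20112491  0.62068056  0.16893879]
```

View pics/w12z.png

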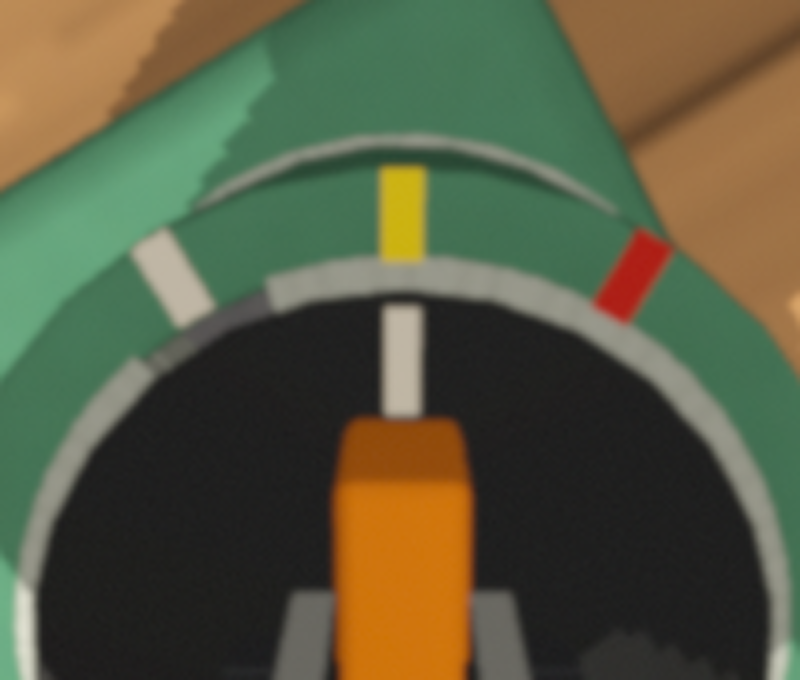

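View pics/scene12z.png

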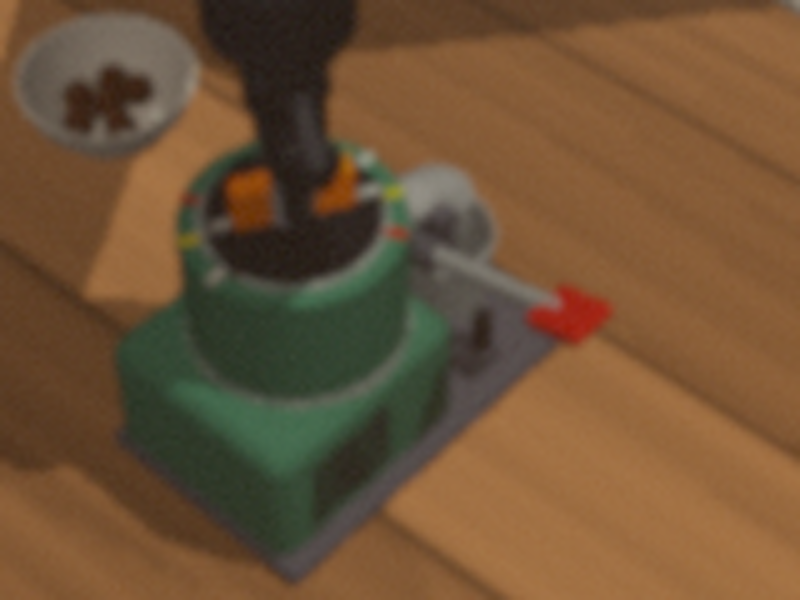

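View pics/top12z.png

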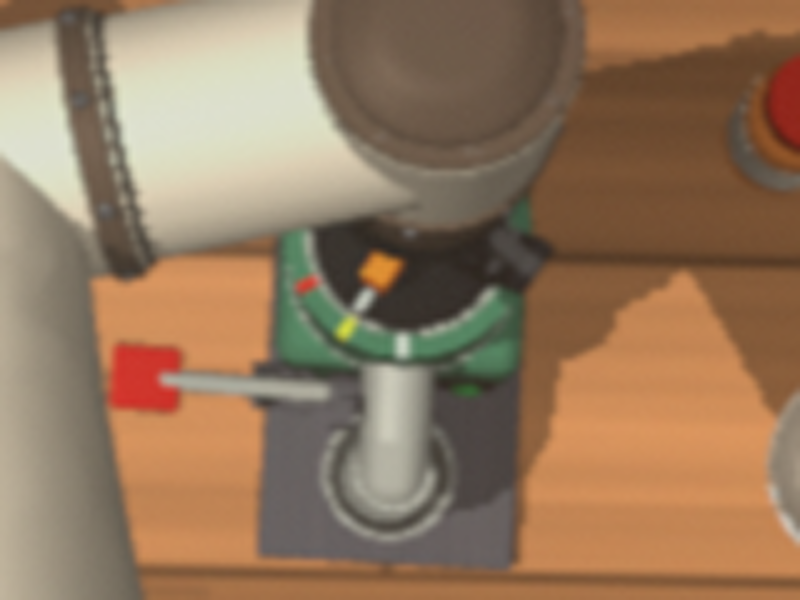

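The lid's line (320,180) points straight at the yellow mark (321,143). The lever is up, and the cup is where it was under the chute. Handing in.

```bash
python3 -c "
from h import *
go(601.2,-25.9,213,57.9);print(arm.job_done())
go(601.2,-25.9,213,57.9)"
```

```text
shift cm [ 0.08  0.   -0.02] turn deg [-0.01  0.02 -0.15] jaw now -122.08 pos [601.8 -26.5 213. ] F [-2.1 -2.   6.2] w 12.9 t 13.7 j [ 0.23  0.37 -0.11  0.   -1.09  0.78]
the job is handed in; nothing more can be done
None
the job is handed in; nothing more can be done
```

The job is handed in at about 13.7 s on the clock; no verdict is reported, so success rests on my own checks below.

- **Lever:** I pushed the red lever down until the force reached 14.8 N, about twice its spring's 7 N, so I took it to be on its stop. I then lifted clear, and the pictures show it back up at rest.
- **Lid:** I set the orange-barred lid into the throat. It met firm resistance at the height expected for fully home (tool at 213.0 mm).
- **Twist:** I turned it 30° clockwise. In the last wrist and top views its white line points at the yellow mark, and the gripper angle is within about 0.1° of target.
- **Hold:** The gripper still holds the bar at 12.9 mm, with a light downward push of about 6 N. Position and angle were steady between the last two readings.
- **Everything else:** The catch cup stood under the chute in the last pictures, and nothing else in view had moved. I judged this by eye and did not measure it.

No check failed or disagreed. The lever angle and ring reading could not be read directly, so I judged them from forces and pictures.

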